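# Find the levelling blade that fits under the short foot of a cup riser by feel

## Task

One foot of the cup riser does not reach the worktop: find by feel which of the three levelling blades fits its gap - sliding in under the foot with a light drag, neither loose nor jamming - and leave that one lying flat with the foot on the thick flat part of the blade, past its ramp. Do not ram a blade that jams; leave the other two lying flat on the worktop clear of the riser, and do not disturb the cup or the creamer pods.

Things in the scene. Friction and masses are not known exactly. Their poses are not given: they have to be found in the camera images.
- stand: low wooden cup riser, 130 (x) x 150 (y) x 70 mm high, does not move; origin on the worktop under its centre, +x to its back (away from the robot), z up. Top board 12 mm thick, underside 58 mm up. Three corners have solid legs; the front-left corner (its -x, +y corner) has a sprung foot that hangs short of the worktop. Away to its left a drip tray, about 25 mm high, lies just beyond the noses of the blades.
- foot_spot (a point): point on the worktop plumb below the centre of the sprung foot, a black rubber ball of 26 mm, 18 mm behind the top board's front edge; axes as the riser's. The ball hangs 3 to 11.5 mm over the worktop (differs each time). It yields up by 3.8 mm at most against a spring (2.6 to 5 N), then is solid: a fitting blade takes up to about 15 N to push in, a thicker one jams at its nose or ramp.
- grip_thin (a point): the thin levelling blade, grey plastic, about 80 g: flat blade 6 mm thick and 28 mm wide lying on the worktop, with an upright grip block at its back end, 20 mm long (x) x 16 mm wide (y), top 60 mm above the underside. This point is the centre of the block, 30 mm above the underside. +x points to the blade's nose, which ends 85 mm ahead of this point; the last 26 mm of the nose are a ramp from 6 mm down to 2 mm.
- grip_middle (a point): the middle levelling blade, grey plastic, about 80 g: flat blade 9 mm thick and 28 mm wide lying on the worktop, with an upright grip block at its back end, 31 mm long (x) x 16 mm wide (y), top 60 mm above the underside. This point is the centre of the block, 30 mm above the underside. +x points to the blade's nose, which ends 85 mm ahead of this point; the last 26 mm of the nose are a ramp from 9 mm down to 5 mm.
- grip_thick (a point): the thick levelling blade, grey plastic, about 80 g: flat blade 12 mm thick and 28 mm wide lying on the worktop, with an upright grip block at its back end, 42 mm long (x) x 16 mm wide (y), top 60 mm above the underside. This point is the centre of the block, 30 mm above the underside. +x points to the blade's nose, which ends 85 mm ahead of this point; the last 26 mm of the nose are a ramp from 12 mm down to 8 mm.
- cup_a: bystander: white ribbed cup upside down, 70 mm across, 60 mm high, on the back right of the riser; origin centre of its underside
- creamer_a: bystander: creamer pod, 38x45x21 mm, on the worktop; origin centre of its underside
- creamer_b: bystander: creamer pod, 38x45x21 mm, on the worktop to the left; origin centre of its underside
Things that resemble listed ones, but are neither listed nor needed, are in the scene too. Leave any purple look-alike of the part that bears grip_thin alone.

How it is judged:
By the outcome, as a careful person would: the job done as asked, in the order asked, and still so for the second after the job is handed in, with the robot touching nothing.
It also fails if it takes over 69 s, if anything falls off the work surface, if the arm or the gripper's body presses on something with over 40 N, if the wrist force passes 120 N, or if a joint passes its speed limit or range.

## Robot

A 7-joint arm with a two-finger parallel gripper is mounted at the origin on a cart in front of the work surface, level with it; the furniture and walls round the work are solid. World frame = base frame: x ahead of the robot, y to its left, z up, the work surface at z = 0. Lengths are in m, angles in rad, forces in N, time in s.
With the tool pointing down it reaches from about 0.35 to 0.9 m from the base axis. Payload 7.2 kg.
Tool frame: the origin (TCP) lies at the very end of the fingers, on their centre line; the grasp point (between the pads) lies 19 mm behind it; z points along the fingers, x is the direction in which the jaws open and shut, and the axes are right-handed (so a half turn about z gives the same grasp; the last joint's range is limited). The gripper opens to 88 mm and grips with 3 to 60 N. Pads are 20 mm wide; open, the fingers measure 115 mm over their backs; the gripper's body (75 mm by 178 mm) begins 61 mm behind the grasp point.
Start: joints at [1.151, 0.411, -0.013, 1.596, 0.006, 1.134, -0.082], TCP at [0.215, -0.587, 0.223] pointing down, gripper open.
Joint ranges: [-2.95, 2.95], [-0.29, 1.99], [-1.47, 1.44], [0.14, 2.54], [-1.03, 4.17], [0.13, 1.85], [-2.86, 2.86]. Speed limits (rad/s): [2.39, 2.39, 3.01, 3.01, 3.14, 3.14, 3.14].

## Interface

Orientations are given as a rotation vector (axis times angle).
In Python, from rig import manip, vision, sign_off gives the robot as it stands. The module is installed in compiled form; this text tells all that it offers.
- The arm moves only by the tool servo_tool, never from a script. Its argument "motion" is one flat list of numbers, 7 for each row, row after row: the gripper command: -1 is fully open, 1 is shut, values between are in proportion, then the shift along the tool's x, y, z in mm, then the turn, a rotation vector about the tool's x, y, z in degrees. A call has 1 to 8 rows; each row is the pose to reach, as a shift and turn from the pose commanded when the call began, along the tool's axes at that moment; what a row does not reach only later rows make up. A row lasts 1/12 s, in which the tool goes at most 41.7 mm and 7.16 degrees, less where a joint would pass 70% of its speed; a pose out of reach is approached as far as the arm can. A call with a gripper value outside its range is refused whole. The fingers move at their own pace and stop on an object; "force" is the grip in N (left out, the last holds). Time passes only in rows, so rows that repeat a pose let the fingers close. It gives the time, the measured TCP pose, the force and the opening at its end, in the units of the state.
- manip.read_state(): the state, without advancing time (a new reading comes with each control period).
- vision.camera(name): name is "side" or "top" or "wrist"; returns a dict with "color" (480x640x3 uint8, blue, green, red), "camera_matrix" (3x3 intrinsics, pixels), "rvec" (rotation vector, rad) and "tvec" (3), from world to camera coordinates, as OpenCV has them. Camera axes: x right, y down, z forward; pixel columns grow to the right and rows downward; lengths in m; the calibration is good to about 2 mm. A picture is of the moment at which its call begins. There is no depth.
- sign_off(): hands the job in, once; it reports no verdict.
The state is a dict: "time": time; "qpos": joint angles; "dq": joint speeds; "effort": joint torques, N m; "tcp_pos": TCP position; "ee_rot": TCP orientation; "force": force on the tool from outside, world axes, zero at the start; "ft_torque": the same for the moment, N m; "finger_gap": finger opening in m.
Only numpy, scipy, OpenCV 4.12 (cv2) and the standard library are available. Lean on these libraries where they do the work, as an engineer would, in place of code of your own. Each camera call takes 0.05 s, during which the arm holds its last target.

## Working session

There is one attempt and no reset: what is moved stays moved. The work goes in short steps, Python scripts to look and compute and a tool call to move; the robot and the scene stay as the last step left them, time stands still between calls to the robot, and variables do not carry over. Pictures are saved under pics/ and viewed, and the job is handed in when it is done.

Besides the shell and the picture viewer there is one more tool, called by a JSON object that holds its "name" and its "arguments". servo_tool: Moves the arm, as the interface text tells. Its arguments: {"type":"object","properties":{"motion":{"type":"array"},"force":{"type":"number"}},"required":["motion"]}

```bash
mkdir -p pics; python3 - <<'E'
from rig import manip, vision
import cv2
for n in ["side","top","wrist"]:
    c=vision.camera(n); cv2.imwrite(f"pics/{n}0.png",c["color"]); print(n,c["camera_matrix"].tolist(),c["rvec"],c["tvec"])
print(manip.read_state())
E
```

```text
side [[437.6663862656483, 0.0, 318.1202229046951], [0.0, 437.6663862656483, 242.55114994157378], [0.0, 0.0, 1.0]] [ 0.67970685 -2.3191152   1.49695971] [0.53335246 0.15924256 0.7174322 ]
top [[532.2845414728233, 0.0, 318.25815998408905], [0.0, 532.2845414728233, 246.68308878675006], [0.0, 0.0, 1.0]] [ 2.19008728 -2.17999917  0.12781461] [0.11653538 0.56835138 1.3160343 ]
wrist [[353.4025281301285, 0.0, 323.0901745325984], [0.0, 353.4025281301285, 240.26697413412748], [0.0, 0.0, 1.0]] [-2.36626462  1.65352083  0.2512149 ] [-0.62364633 -0.03550405  0.39327352]
{'time': 0.15, 'qpos': array([ 1.15076995,  0.41174125, -0.0126967 ,  1.59677736,  0.00557986,
        1.13431417, -0.08222627]), 'dq': array([-0.00042649, -0.00163956,  0.00042002, -0.00269962, -0.00103578,
        0.00031164,  0.00096463]), 'effort': array([ 1.24523573e-03, -5.88334179e+01,  6.42342009e-01, -2.91291618e+01,
       -5.37628680e-02,  1.57967390e-02,  9.26167695e-05]), 'tcp_pos': array([ 0.21522761, -0.58639042,  0.22201718]), 'ee_rot': array([-2.57538712e+00,  1.79806197e+00,  1.61318757e-03]), 'force': array([-0.29988656, -0.88219018,  0.22555809]), 'ft_torque': array([ 0.01043064, -0.06863843,  0.04016718]), 'finger_gap': 0.08810388290811567}
```

View pics/side0.png

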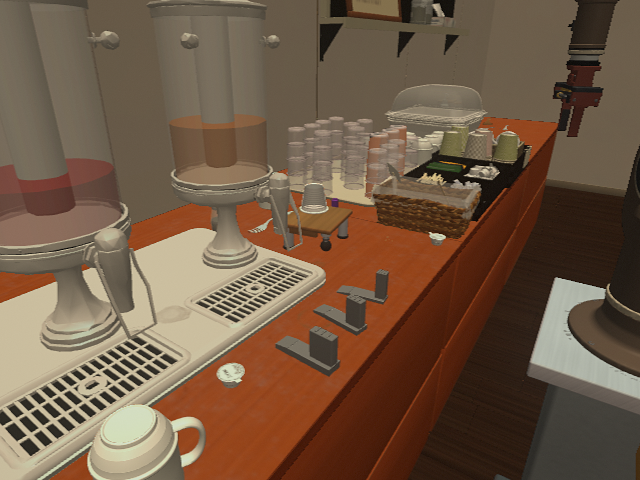

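View pics/top0.png

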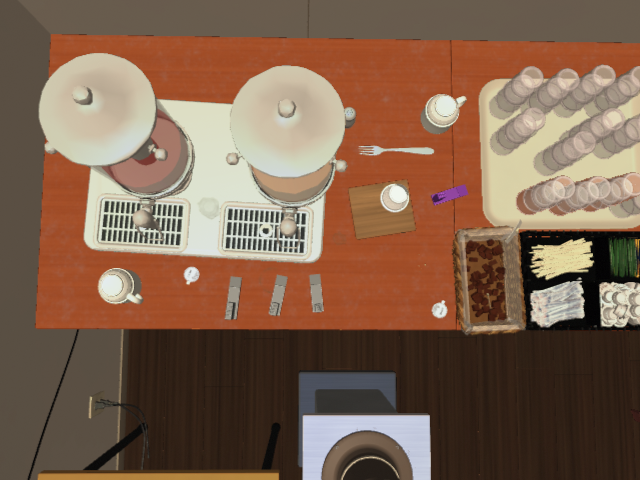

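View pics/wrist0.png

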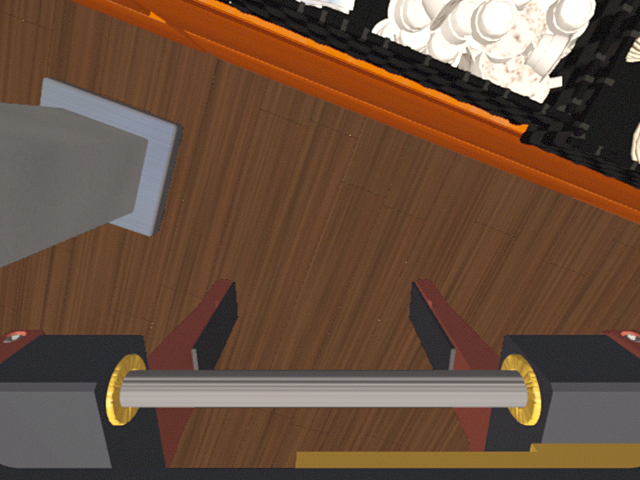

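```bash
cat > h.py <<'E'
import numpy as np, cv2
from rig import manip, vision
def P(c): return c["camera_matrix"],cv2.Rodrigues(c["rvec"])[0],np.ravel(c["tvec"])
def ray(c,uv,z):
    K,R,t=P(c); d=R.T@np.linalg.solve(K,[uv[0],uv[1],1]); o=-R.T@t
    return o+d*(z-o[2])/d[2]
def proj(c,p):
    K,R,t=P(c); q=K@(R@np.asarray(p,float)+t); return q[:2]/q[2]
def crop(im,x0,y0,x1,y1,s,name): cv2.imwrite("pics/"+name,cv2.resize(im[y0:y1,x0:x1],None,fx=s,fy=s,interpolation=cv2.INTER_CUBIC))
E
python3 - <<'E'
from h import *
im=cv2.imread("pics/top0.png"); crop(im,210,170,420,330,3.8,"t1.png")
im=cv2.imread("pics/side0.png"); crop(im,240,180,440,330,4,"s1.png"); crop(im,265,260,395,380,6,"s2.png")
E
```

```text
(no output)
```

View pics/t1.png

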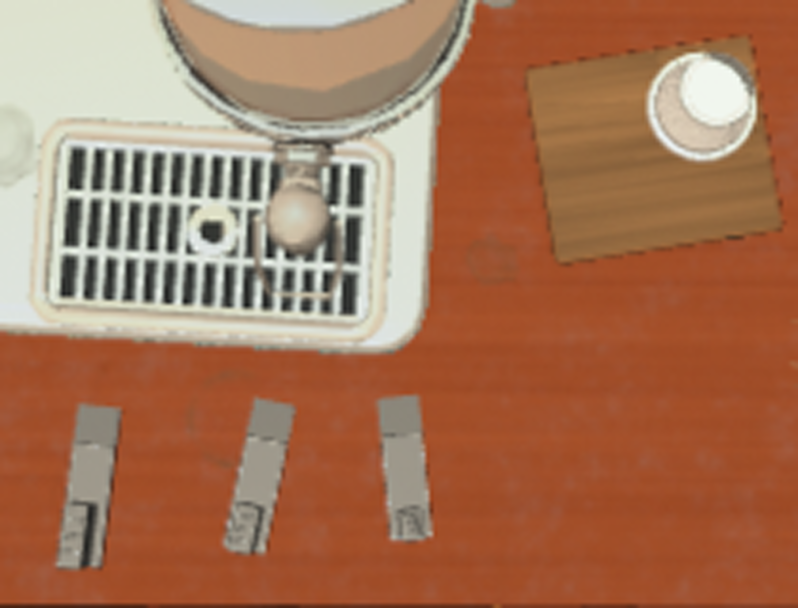

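View pics/s1.png

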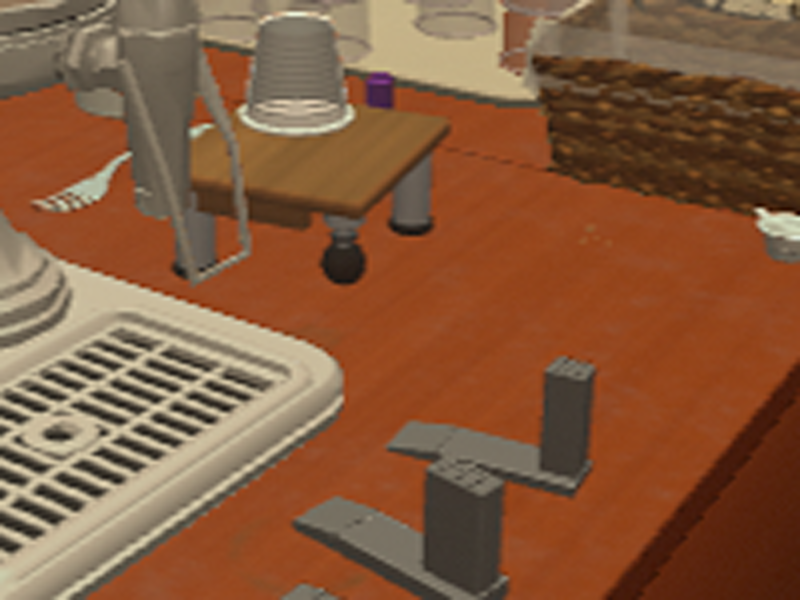

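View pics/s2.png

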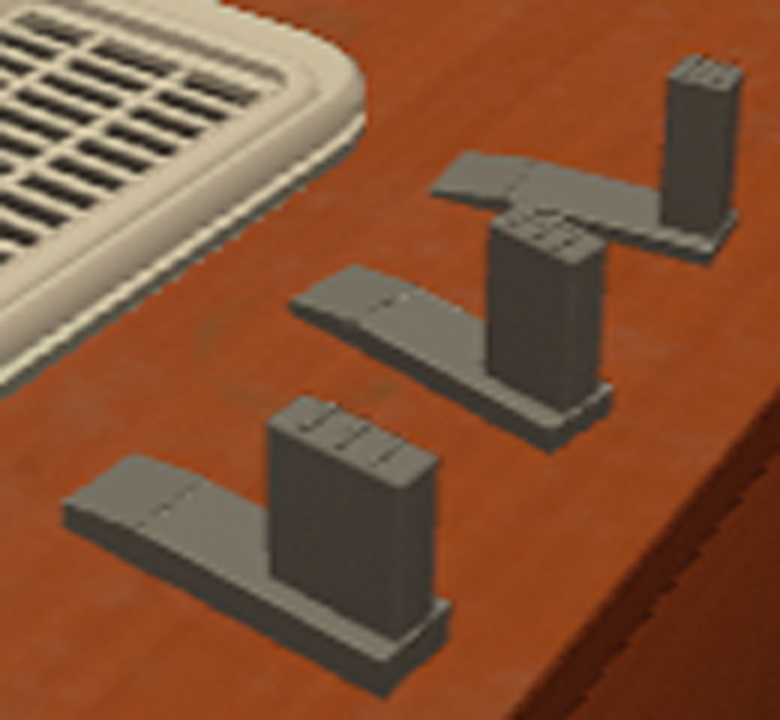

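```bash
python3 - <<'E'
from h import *
c=vision.camera("top"); s=vision.camera("side")
f=lambda x,y:(210+x/3.8-.4,170+y/3.8-.4)
C={k:ray(c,f(*v),.07)[:2] for k,v in dict(FL=(560,264),FR=(780,228),BL=(528,72),BR=(748,38)).items()}
print(C, np.linalg.norm(C['FL']-C['FR']),np.linalg.norm(C['FL']-C['BL']))
ctr=sum(C.values())/4; d=(C['BL']-C['FL'])+(C['BR']-C['FR']); e=(C['FL']-C['FR'])+(C['BL']-C['BR'])
y1=np.arctan2(d[1],d[0]); y2=np.arctan2(-e[0],e[1]); print("stand",ctr,np.degrees([y1,y2]))
# blades: nose corners (L,R), tail corners (L,R)
B=dict(thin=[(379,400),(418,396),(391,541),(431,538),.002,.006],middle=[(258,398),(295,406),(225,549),(265,555),.005,.009],thick=[(80,404),(121,408),(57,566),(101,569),.008,.012])
for k,v in B.items():
    nl,nr=[ray(c,f(*p),v[4])[:2] for p in v[:2]]; tl,tr=[ray(c,f(*p),v[5])[:2] for p in v[2:4]]
    n=(nl+nr)/2;t=(tl+tr)/2; u=(n-t); L=np.linalg.norm(u);u/=L
    print(k,"nose",n,"tail",t,"len",L,"yaw",np.degrees(np.arctan2(u[1],u[0])),"grip",n-.085*u,"w",np.linalg.norm(nl-nr))
# side view grip tops and ball
g=lambda x,y:(265+x/6-.4,260+y/6-.4)
for k,pts in dict(thin=[(668,72),(690,55),(743,70),(720,88)],middle=[(487,222),(515,207),(606,240),(575,262)],thick=[(268,418),(300,396),(440,460),(405,487)]).items():
    print(k,"top ctr side",np.mean([ray(s,g(*p),.06)[:2] for p in pts],0))
print("cup etc")
E
```

```text
{'FL': array([0.58281592, 0.0257325 ]), 'FR': array([ 0.6070508 , -0.11662944]), 'BL': array([0.70784679, 0.04610706]), 'BR': array([ 0.73151205, -0.09737479])} 0.14441001536640016 0.1266800785095315
stand [ 0.65730639 -0.03554117] [9.02543325 9.51292454]
thin nose [0.49907576 0.12802583] tail [0.40491547 0.11939048] len 0.09455542416973396 yaw 5.239883444164824 grip [0.41443097 0.12026314] w 0.026313166746745026
middle nose [0.49591332 0.20963507] tail [0.39647666 0.22931071] len 0.10136459106280228 yaw -11.19259978212917 grip [0.41253    0.22613422] w 0.02530087260868371
thick nose [0.49261735 0.32644957] tail [0.38615962 0.3381495 ] len 0.10709872164730977 yaw -6.2717564481659505 grip [0.40812608 0.33573534] w 0.027357789625274874
thin top ctr side [0.41577681 0.12260596]
middle top ctr side [0.41291241 0.23150191]
thick top ctr side [0.40762354 0.33982219]
cup etc
```

```bash
python3 - <<'E'
from h import *
s=vision.camera("side"); c=vision.camera("top")
im=s["color"]; crop(im,300,210,370,260,11,"s3.png")
ctr=np.array([.6573,-.0355]);a=np.radians(9.3);R=np.array([[np.cos(a),-np.sin(a)],[np.sin(a),np.cos(a)]])
for l in [(-.047,.057),(-.047,.050),(-.047,.062)]:
    p=ctr+R@np.array(l); print(l,p)
    for h in (.016,.019,.022,.025): print(h,proj(s,[*p,h]))
g=cv2.cvtColor(im,cv2.COLOR_BGR2GRAY)[235:256,315:340]; print(g)
K,Rr,t=P(s); print("cam",-Rr.T@t)
E
```

```text
(-0.047, 0.057) [0.60170636 0.0131554 ]
0.016 [326.32804059 248.26846022]
0.019 [326.34630315 247.07059188]
0.022 [326.36461143 245.86972526]
0.025 [326.38296559 244.66584908]
(-0.047, 0.05) [0.60283759 0.00624741]
0.016 [327.48504689 247.07614024]
0.019 [327.50463977 245.88383307]
0.022 [327.52428141 244.68855911]
0.025 [327.54397198 243.49030726]
(-0.047, 0.062) [0.60089834 0.01808967]
0.016 [325.49320366 249.12877769]
0.019 [325.51049578 247.92690752]
0.022 [325.52783136 246.72201626]
0.025 [325.54521057 245.51409252]
[[55 52 62 87 94 88 83 88 92 95 97 97 96 93 88 85 88 90 90 92 92 83 49 54
  82]
 [56 52 67 92 91 92 91 89 93 93 96 95 95 95 92 89 91 91 92 91 94 83 45 29
  38]
 [66 79 91 91 91 92 92 89 80 78 88 87 76 75 85 91 90 91 92 93 94 96 79 30
  24]
 [91 92 93 93 89 89 85 71 68 82 94 93 83 71 75 90 90 90 93 93 92 96 97 88
  63]
 [93 94 93 92 91 92 93 77 43 53 57 58 51 46 70 95 92 94 90 91 91 90 92 92
  93]
 [91 91 92 91 92 93 93 81 48 52 57 57 54 62 87 96 94 92 92 92 92 91 90 91
  91]
 [91 91 91 91 92 93 83 57 42 66 87 81 58 39 49 76 93 93 92 92 92 91 93 91
  93]
 [90 90 90 91
[... 446 characters left out ...]
91 90 88 86 89
  90]
 [90 90 92 91 93 81 46 26 32 31 29 31 29 29 28 50 82 92 91 89 87 89 90 90
  89]
 [91 93 92 92 95 97 80 35 26 27 29 28 27 27 39 71 91 90 90 88 90 90 89 89
  90]
 [93 94 94 95 93 94 94 82 46 24 27 25 27 37 73 92 91 86 89 90 92 89 89 90
  90]
 [91 95 93 92 92 93 95 95 97 89 74 74 82 95 90 89 88 90 91 93 90 90 89 90
  90]
 [92 91 90 90 92 93 93 96 94 94 93 92 92 92 88 88 90 90 90 91 91 92 91 90
  88]
 [90 90 91 91 91 91 92 92 92 91 91 91 89 89 90 91 91 89 90 90 91 91 90 89
  87]
 [90 90 92 91 93 92 94 91 90 90 91 90 89 90 90 91 93 91 93 91 91 91 91 88
  88]
 [93 93 92 92 93 92 91 90 91 88 88 88 89 91 91 91 91 89 91 91 92 90 88 87
  88]]
cam [0.13715986 0.78331256 0.43833845]
```

View pics/s3.png

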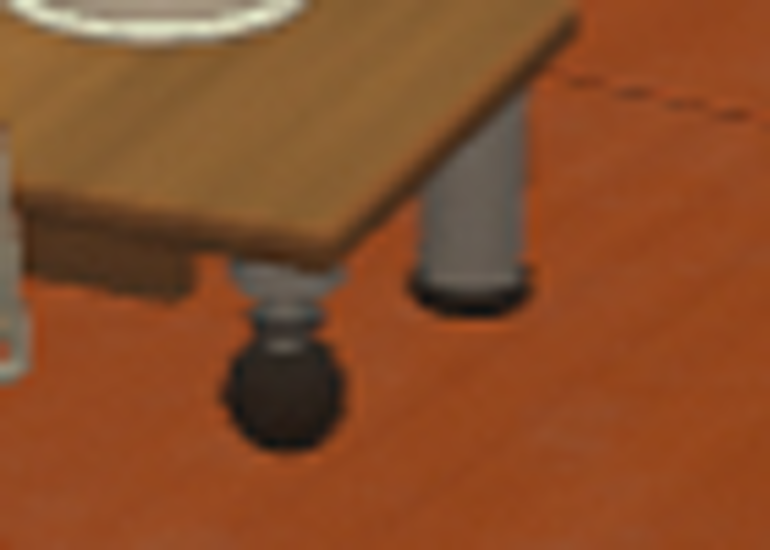

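```bash
python3 - <<'E'
from h import *
s=vision.camera("side"); c=vision.camera("top")
ctr=np.array([.6573,-.0355]);a=np.radians(9.3);R=np.array([[np.cos(a),-np.sin(a)],[np.sin(a),np.cos(a)]])
w=lambda x,y,z:[*(ctr+R@np.array([x,y])),z]
for n,l in dict(FLt=(-.065,.075,.07),FLb=(-.065,.075,.058),FRt=(-.065,-.075,.07),FRleg=(-.047,-.057,0)).items():
    q=proj(s,w(*l)); print(n,q,"crop s3",(q+.5-[300,210])*11, "top t1",(proj(c,w(*l))-[210,170])*3.8)
crop(c["color"],335,170,425,245,8.8,"t2.png")
E
```

```text
FLt [331.22441475 230.39523568] crop s3 [348.9685623  229.84759252] top t1 [554.95182522 265.21590955]
FLb [331.12304066 235.46839141] crop s3 [347.85344728 285.65230554] top t1 [553.19847244 267.17138266]
FRt [353.69125965 208.74258431] crop s3 [596.10385619  -8.33157254] top t1 [783.74371336 229.24590486]
FRleg [343.42612453 236.3432006 ] crop s3 [483.18736983 295.27520657] top t1 [731.86525029 220.06577993]
```

View pics/t2.png

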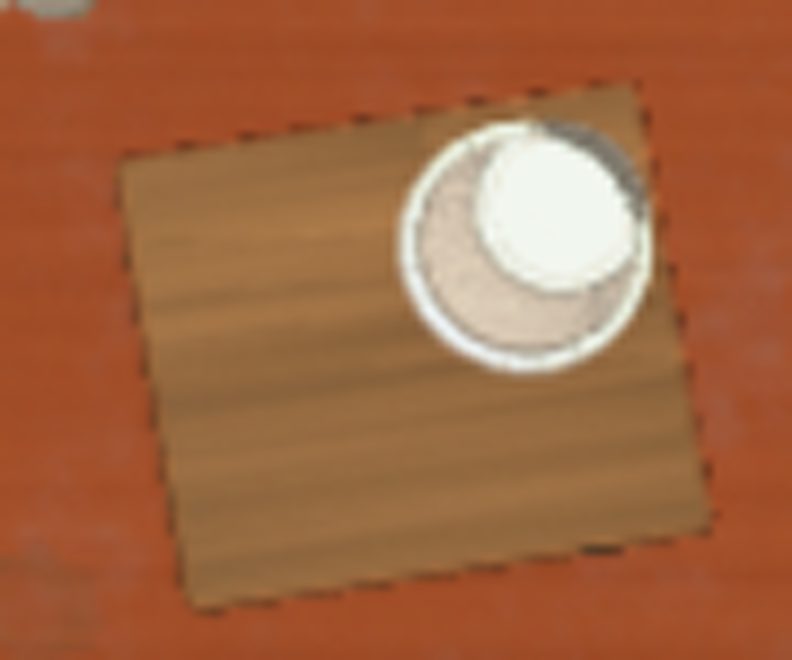

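```bash
cat >> h.py <<'E'
from scipy.spatial.transform import Rotation as Ro
def down(psi):
    a=np.radians(psi); x=np.array([np.cos(a),np.sin(a),0]); z=np.array([0,0,-1.]); return np.column_stack([x,np.cross(z,x),z])
def rel(targets):
    "targets [x,y,z,psi deg] -> tool shifts mm / turns deg from present pose"
    s=manip.read_state(); R0=Ro.from_rotvec(s["ee_rot"]).as_matrix(); p0=s["tcp_pos"]
    x=R0[:,0]; print("t %.2f tcp %s psi %.1f F %s gap %.4f"%(s["time"],p0.round(4),np.degrees(np.arctan2(x[1],x[0])),s["force"].round(2),s["finger_gap"]))
    for t in targets:
        d=R0.T@(np.array(t[:3])-p0)*1000; r=Ro.from_matrix(R0.T@down(t[3])).as_rotvec(degrees=True)
        print(t,"->",d.round(1),r.round(1),"q7",s["qpos"][6].round(2))
E
python3 - <<'E'
from h import *
rel([[.42,-.3,.24,-18],[.46,0,.24,33],[.408,.337,.12,83.7]])
E
```

```text
t 0.45 tcp [ 0.2154 -0.5867  0.2226] psi -69.8 F [ 0.43 -0.33 -0.3 ] gap 0.0877
[0.42, -0.3, 0.24, -18] -> [-198.6 -290.9  -17.4] [ -0.    0.  -51.8] q7 -0.08
[0.46, 0, 0.24, 33] -> [-466.5 -431.8  -17.4] [  -0.     0.  -102.8] q7 -0.08
[0.408, 0.337, 0.12, 83.7] -> [-800.7 -499.1  102.6] [  -0.     0.  -153.5] q7 -0.08
```

{"name": "servo_tool", "arguments": {"motion": [-1,-199,-291,-17,0,0,-52,-1,-199,-291,-17,0,0,-52,-1,-199,-291,-17,0,0,-52,-1,-199,-291,-17,0,0,-52,-1,-199,-291,-17,0,0,-52,-1,-199,-291,-17,0,0,-52,-1,-199,-291,-17,0,0,-52,-1,-199,-291,-17,0,0,-52]}}

```text
time: 1.12
tcp_pos: [0.4094, -0.3139, 0.2392]
ee_rot: [3.105, -0.476, 0.001]
force: [1.2, -0.4, 0.6]
finger_gap: 0.0877
```

```bash
python3 - <<'E'
from h import *
rel([[.46,0,.24,33],[.408,.337,.12,83.7]])
E
```

```text
t 1.12 tcp [ 0.4094 -0.3139  0.2392] psi -17.4 F [ 1.16 -0.4   0.6 ] gap 0.0877
[0.46, 0, 0.24, 33] -> [ -45.7 -314.7   -1. ] [  0.   -0.  -50.4] q7 0.17
[0.408, 0.337, 0.12, 83.7] -> [-196.4 -620.7  118.7] [ 1.000e-01 -0.000e+00 -1.011e+02] q7 0.17
```

{"name": "servo_tool", "arguments": {"motion": [-1,-46,-302,0,0,0,-51,-1,-46,-302,0,0,0,-51,-1,-46,-302,0,0,0,-51,-1,-46,-302,0,0,0,-51,-1,-46,-302,0,0,0,-51,-1,-46,-302,0,0,0,-51,-1,-46,-302,0,0,0,-51,-1,-46,-302,0,0,0,-51]}}

```text
time: 1.78
tcp_pos: [0.4577, -0.0079, 0.2395]
ee_rot: [-3.004, -0.916, -0.004]
force: [0.2, 1.0, -0.3]
finger_gap: 0.0879
```

```bash
python3 - <<'E'
from h import *
rel([[.408,.337,.12,83.7]])
c=vision.camera("wrist"); cv2.imwrite("pics/w1.png",c["color"])
E
```

```text
t 1.78 tcp [ 0.4577 -0.0079  0.2395] psi 33.9 F [ 0.17  0.96 -0.34] gap 0.0879
[0.408, 0.337, 0.12, 83.7] -> [ 150.9 -313.9  119.9] [  0.   -0.1 -49.8] q7 0.39
```

View pics/w1.png

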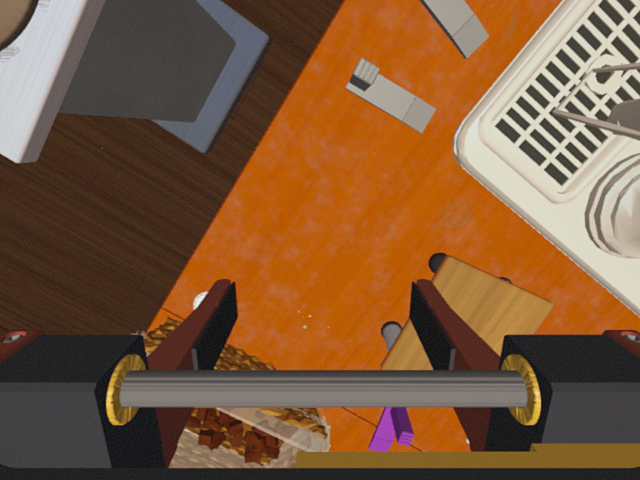

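```bash
python3 - <<'E'
from h import *
im=cv2.imread("pics/w1.png"); crop(im,370,230,470,350,6,"w1c.png")
E
```

```text
(no output)
```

View pics/w1c.png

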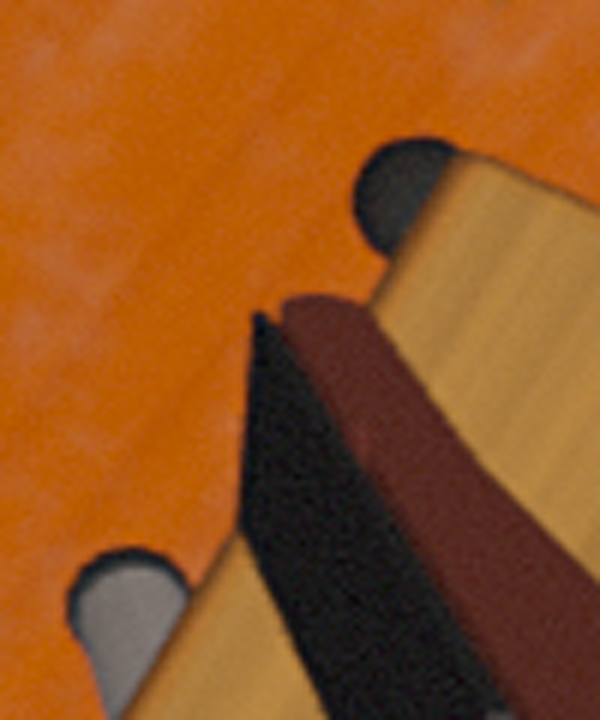

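```bash
python3 - <<'E'
from h import *
c=vision.camera("wrist")
f=lambda x,y:(370+x/6-.4,230+y/6-.4)
print("ball",[ray(c,f(415,197),z)[:2].round(4) for z in(.019,.022,.025)])
print("corner",ray(c,f(462,150),.07)[:2], "edge pt",ray(c,f(370,300),.07)[:2],ray(c,f(120,715),.064)[:2], "leg base ctr",ray(c,f(132,612),.0)[:2])
K,R,t=P(c);print(-R.T@t)
rel([[.408,.337,.12,83.7]])
E
```

```text
ball [array([0.6054, 0.0141]), array([0.6039, 0.0145]), array([0.6024, 0.0148])]
corner [0.58096818 0.03102309] edge pt [0.58522556 0.00138501] [ 0.60210852 -0.09020124] leg base ctr [ 0.6246525 -0.0965189]
[0.41252709 0.05988683 0.40274539]
t 1.88 tcp [ 0.4576 -0.011   0.239 ] psi 33.4 F [-0.01 -0.96 -0.14] gap 0.0879
[0.408, 0.337, 0.12, 83.7] -> [ 150.2 -317.7  119.2] [  0.   -0.1 -50.3] q7 0.39
```

{"name": "servo_tool", "arguments": {"motion": [-1,150,-318,70,0,0,-50,-1,150,-318,70,0,0,-50,-1,150,-318,70,0,0,-50,-1,150,-318,70,0,0,-50,-1,150,-318,70,0,0,-50,-1,150,-318,70,0,0,-50,-1,150,-318,70,0,0,-50,-1,150,-318,70,0,0,-50]}}

```text
time: 2.55
tcp_pos: [0.4134, 0.3094, 0.1727]
ee_rot: [2.347, 2.087, -0.001]
force: [0.4, -0.1, 0.8]
finger_gap: 0.0881
```

```bash
python3 - <<'E'
from h import *
rel([[.408,.337,.12,83.7]])
c=vision.camera("wrist"); cv2.imwrite("pics/w2.png",c["color"]); np.savez("w2",K=c["camera_matrix"],r=c["rvec"],t=c["tvec"])
E
```

```text
t 2.55 tcp [0.4134 0.3094 0.1727] psi 83.3 F [ 0.36 -0.13  0.81] gap 0.0881
[0.408, 0.337, 0.12, 83.7] -> [26.9 -8.6 52.7] [ 0.   0.1 -0.4] q7 0.36
```

View pics/w2.png

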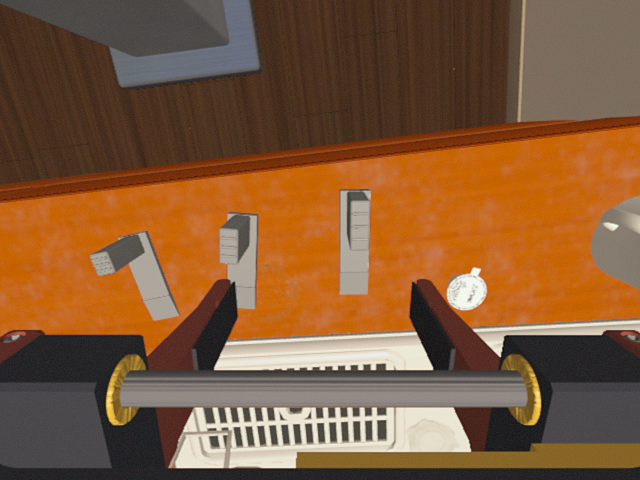

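```bash
python3 - <<'E'
from h import *
im=cv2.imread("pics/w2.png"); crop(im,320,170,390,310,4.2,"w2c.png")
E
```

```text
(no output)
```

View pics/w2c.png

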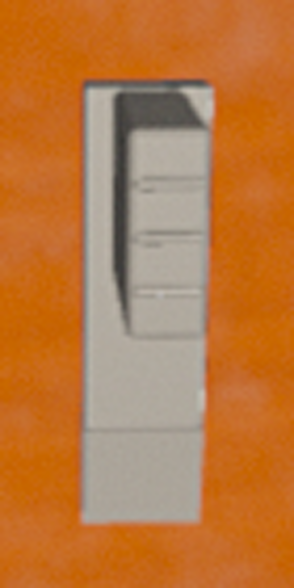

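```bash
python3 - <<'E'
from h import *
z=np.load("w2.npz"); c=dict(camera_matrix=z["K"],rvec=z["r"],tvec=z["t"])
f=lambda x,y:(320+x/4.2-.4,170+y/4.2-.4)
q=[ray(c,f(*p),.06)[:2] for p in [(130,128),(207,128),(205,336),(129,336)]]
print("grip",np.mean(q,0)); u=(q[2]+q[3]-q[0]-q[1]); print(np.degrees(np.arctan2(u[1],u[0])),np.linalg.norm(u)/2)
n=(ray(c,f(80,522),.008)+ray(c,f(200,522),.008))[:2]/2; r=(ray(c,f(84,430),.012)+ray(c,f(203,430),.012))[:2]/2
u=n-r; print("nose",n,np.degrees(np.arctan2(u[1],u[0])),"crmr",ray(c,(467,291),.02))
a=np.mean(q,0); u=n-a; print(np.linalg.norm(u),np.degrees(np.arctan2(u[1],u[0])))
rel([[a[0],a[1],.02,83.7],[a[0],a[1],.07,83.7]])
E
```

```text
grip [0.40827351 0.33985901]
-5.423255772842859 0.04127329023392158
nose [0.49360899 0.33068843] -6.4640990141288786 crmr [0.4977273  0.44143629 0.02      ]
0.08582681846317136 -6.133757070692388
t 2.60 tcp [0.4093 0.3187 0.1723] psi 83.5 F [-1.14  6.35  0.57] gap 0.0879
[np.float64(0.40827351216339136), np.float64(0.3398590141269386), 0.02, 83.7] -> [ 20.2  -3.1 152.4] [-0.1 -0.3 -0.2] q7 0.35
[np.float64(0.40827351216339136), np.float64(0.3398590141269386), 0.07, 83.7] -> [ 20.4  -3.2 102.4] [-0.1 -0.3 -0.2] q7 0.35
```

{"name": "servo_tool", "arguments": {"motion": [-0.2,0,0,0,0,0,0,-0.2,0,0,0,0,0,0,-0.2,0,0,0,0,0,0]}}

```text
time: 2.85
tcp_pos: [0.4136, 0.3076, 0.1733]
ee_rot: [2.353, 2.08, -0.002]
force: [0.2, -1.5, 1.1]
finger_gap: 0.0715
```

```bash
python3 - <<'E'
from h import *
rel([[.4082,.3395,.02,83.7]])
E
```

```text
t 2.85 tcp [0.4136 0.3076 0.1733] psi 82.9 F [ 0.24 -1.45  1.14] gap 0.0715
[0.4082, 0.3395, 0.02, 83.7] -> [ 31.3  -9.3 153.2] [ 0.   0.1 -0.8] q7 0.36
```

{"name": "servo_tool", "arguments": {"motion": [-0.2,31,-9,40,0,0,-0.8,-0.2,31,-9,80,0,0,-0.8,-0.2,31,-9,120,0,0,-0.8,-0.2,31,-9,153,0,0,-0.8,-0.2,31,-9,153,0,0,-0.8,-0.2,31,-9,153,0,0,-0.8,-0.2,31,-9,153,0,0,-0.8]}}

```text
time: 3.43
tcp_pos: [0.4087, 0.3414, 0.0226]
ee_rot: [2.337, 2.098, 0.003]
force: [0.5, 1.1, 0.0]
finger_gap: 0.0524
```

```bash
python3 - <<'E'
from h import *
rel([[.4082,.3395,.02,83.7]])
E
```

```text
t 3.43 tcp [0.4087 0.3414 0.0226] psi 83.8 F [0.49 1.12 0.02] gap 0.0524
[0.4082, 0.3395, 0.02, 83.7] -> [-1.9 -0.3  2.6] [ 0.1 -0.1  0.1] q7 0.13
```

{"name": "servo_tool", "arguments": {"motion": [1,0,0,0,0,0,0,1,0,0,0,0,0,0,1,0,0,0,0,0,0,1,0,0,0,0,0,0,1,0,0,0,0,0,0,1,0,0,0,0,0,0], "force": 35}}

```text
time: 3.93
tcp_pos: [0.4073, 0.3415, 0.0209]
ee_rot: [2.335, 2.101, 0.0]
force: [-0.8, -2.0, 0.6]
finger_gap: 0.0158
```

```bash
python3 - <<'E'
from h import *
rel([[.4082,.3395,.14,83.7],[.40,.10,.14,90],[.44,-.013,.14,99.3]])
E
```

```text
t 3.93 tcp [0.4073 0.3415 0.0209] psi 83.9 F [-0.8  -2.03  0.61] gap 0.0158
[0.4082, 0.3395, 0.14, 83.7] -> [  -1.9    1.2 -119.1] [0.  0.  0.2] q7 0.13
[0.4, 0.1, 0.14, 90] -> [-240.9   18.3 -119. ] [ 0.   0.  -6.1] q7 0.13
[0.44, -0.013, 0.14, 99.3] -> [-349.1   70.  -119. ] [  0.    0.  -15.4] q7 0.13
```

```bash
python3 - <<'E'
from h import *
rel([[.44,.2,.12,88],[.47,-.0085,.12,99.5],[.47,-.0085,.04,99.5]])
E
```

```text
t 3.93 tcp [0.4073 0.3415 0.0209] psi 83.9 F [-0.8  -2.03  0.61] gap 0.0158
[0.44, 0.2, 0.12, 88] -> [-137.3   47.5  -99. ] [ 0.   0.  -4.1] q7 0.13
[0.47, -0.0085, 0.12, 99.5] -> [-341.5   99.3  -99. ] [  0.    0.  -15.6] q7 0.13
[0.47, -0.0085, 0.04, 99.5] -> [-341.4   99.3  -19. ] [  0.    0.  -15.6] q7 0.13
```

{"name": "servo_tool", "arguments": {"motion": [1,0,0,-40,0,0,0,1,0,0,-80,0,0,0,1,-20,10,-99,0,0,-2,1,-60,20,-99,0,0,-4,1,-100,32,-99,0,0,-6,1,-138,45,-99,0,0,-8,1,-177,55,-99,0,0,-10,1,-216,65,-99,0,0,-12]}}

```text
time: 4.6
tcp_pos: [0.4489, 0.1181, 0.1196]
ee_rot: [2.1, 2.336, -0.0]
force: [1.0, 0.1, -1.4]
finger_gap: 0.0159
```

{"name": "servo_tool", "arguments": {"motion": [1,-40,10,0,0,0,-2,1,-80,21,0,0,0,-4,1,-112,30,0,0,0,-4,1,-112,30,0,0,0,-4,1,-112,30,0,0,0,-4,1,-112,30,0,0,0,-4]}}

```text
time: 5.1
tcp_pos: [0.4901, 0.0124, 0.1195]
ee_rot: [-2.02, -2.405, -0.0]
force: [0.4, 0.5, -1.6]
finger_gap: 0.0161
```

```bash
python3 - <<'E'
from h import *
rel([[.475,-.0075,.04,99.5],[.475,-.0075,.021,99.5]])
for n in("wrist","side"):
  c=vision.camera(n); cv2.imwrite(f"pics/{n}3.png",c["color"])
  if n=="wrist": np.savez("w3",K=c["camera_matrix"],r=c["rvec"],t=c["tvec"])
E
```

```text
t 5.10 tcp [0.4901 0.0124 0.1195] psi 100.0 F [ 0.36  0.47 -1.6 ] gap 0.0161
[0.475, -0.0075, 0.04, 99.5] -> [-17.  -18.3  79.5] [-0.  -0.   0.5] q7 1.18
[0.475, -0.0075, 0.021, 99.5] -> [-17.1 -18.3  98.5] [-0.  -0.   0.5] q7 1.18
```

View pics/wrist3.png

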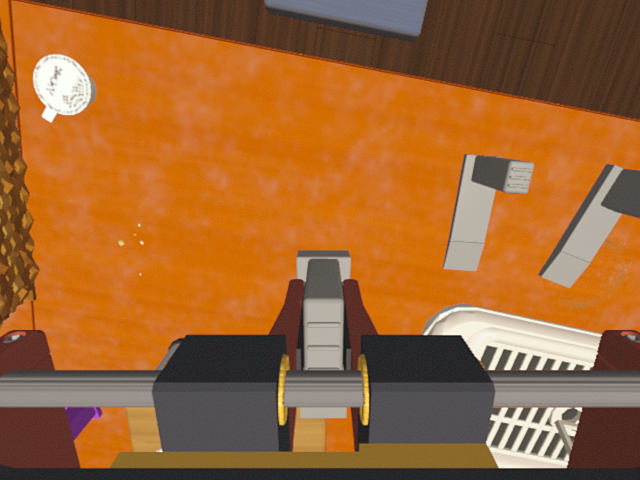

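View pics/side3.png

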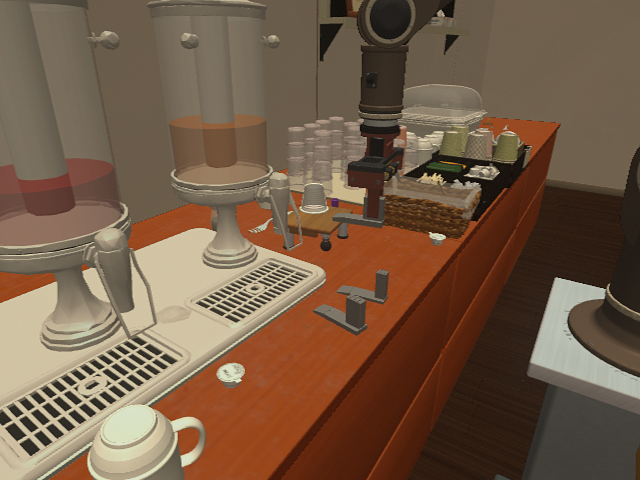

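{"name": "servo_tool", "arguments": {"motion": [1,-17,-18,20,0,0,0.5,1,-17,-18,50,0,0,0.5,1,-17,-18,80,0,0,0.5,1,-17,-18,92,0,0,0.5,1,-17,-18,96,0,0,0.5,1,-17,-18,98,0,0,0.5,1,-17,-18,98,0,0,0.5,1,-17,-18,98,0,0,0.5]}}

```text
time: 5.87
tcp_pos: [0.4767, -0.0075, 0.0228]
ee_rot: [2.029, 2.397, 0.002]
force: [0.1, 0.0, -1.3]
finger_gap: 0.0159
```

```bash
python3 - <<'E'
from h import *
rel([[.475,-.0075,.021,99.5],[.603-.100*np.cos(np.radians(9.5)),.014-.1*np.sin(np.radians(9.5)),.021,99.5]])
c=vision.camera("side"); cv2.imwrite("pics/side4.png",c["color"]); crop(c["color"],290,170,420,270,6,"s4.png")
E
```

```text
t 5.87 tcp [ 0.4767 -0.0075  0.0228] psi 99.5 F [ 0.05  0.04 -1.26] gap 0.0159
[0.475, -0.0075, 0.021, 99.5] -> [ 0.3 -1.6  1.8] [0.1 0.  0. ] q7 1.06
[np.float64(0.5043714398462769), np.float64(-0.002504760586067767), 0.021, 99.5] -> [ 0.4 28.2  1.8] [0.1 0.  0. ] q7 1.06
```

View pics/s4.png

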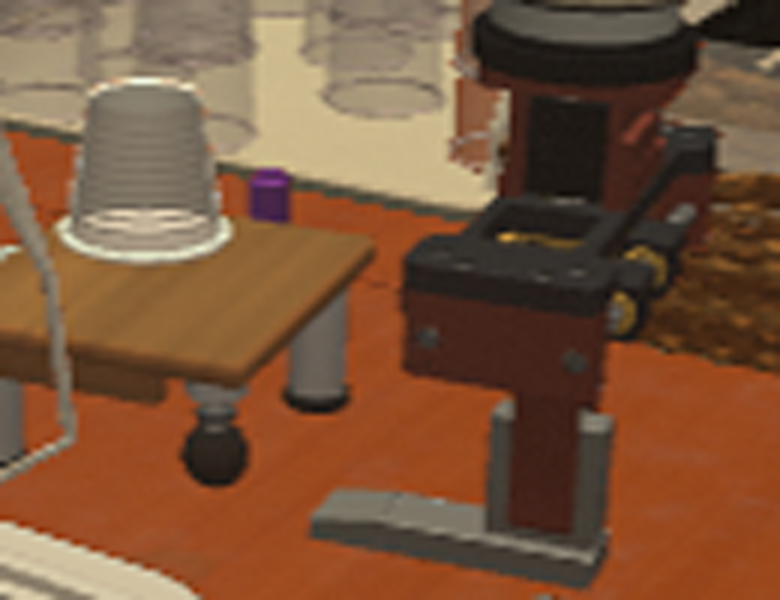

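{"name": "servo_tool", "arguments": {"motion": [1,0,8,1,0,0,0,1,0,12,2,0,0,0,1,0,12,2,0,0,0,1,0,12,2,0,0,0]}}

```text
time: 6.25
tcp_pos: [0.4883, -0.0064, 0.0207]
ee_rot: [2.031, 2.395, -0.001]
force: [-4.8, -2.5, 11.5]
finger_gap: 0.016
```

```bash
python3 - <<'E'
from h import *
rel([[.5043,-.0025,.021,99.5]])
E
```

```text
t 6.25 tcp [ 0.4883 -0.0064  0.0207] psi 99.4 F [-4.77 -2.51 11.5 ] gap 0.0160
[0.5043, -0.0025, 0.021, 99.5] -> [ 1.2 16.5 -0.3] [ 0.   0.1 -0.1] q7 1.06
```

{"name": "servo_tool", "arguments": {"motion": [1,0,0,-0.8,0,0,0,1,1,6,-0.8,0,0,0,1,1,12,-0.8,0,0,0,1,1,18,-0.8,0,0,0,1,1,18,-0.8,0,0,0]}}

```text
time: 6.67
tcp_pos: [0.5063, -0.0019, 0.0207]
ee_rot: [2.031, 2.397, 0.0]
force: [-1.0, -0.0, 3.4]
finger_gap: 0.0159
```

{"name": "servo_tool", "arguments": {"motion": [1,0,4,0,0,0,0,1,0,8,0,0,0,0,1,0,8,0,0,0,0]}}

```text
time: 6.92
tcp_pos: [0.5138, -0.0006, 0.0206]
ee_rot: [2.03, 2.397, 0.0]
force: [-3.1, -0.5, 8.3]
finger_gap: 0.0154
```

{"name": "servo_tool", "arguments": {"motion": [1,0,4,0,0,0,0,1,0,8,0,0,0,0,1,0,8,0,0,0,0]}}

```text
time: 7.17
tcp_pos: [0.5214, 0.0006, 0.0206]
ee_rot: [2.031, 2.397, -0.0]
force: [-3.1, -0.3, 9.8]
finger_gap: 0.016
```

```bash
python3 - <<'E'
from h import *
rel([[.5616,.0071,.021,99.5]])
c=vision.camera("side"); crop(c["color"],290,170,420,270,6,"s5.png")
E
```

```text
t 7.17 tcp [0.5214 0.0006 0.0206] psi 99.5 F [-3.14 -0.34  9.77] gap 0.0160
[0.5616, 0.0071, 0.021, 99.5] -> [-0.2 40.7 -0.4] [-0.  0. -0.] q7 1.07
```

View pics/s5.png

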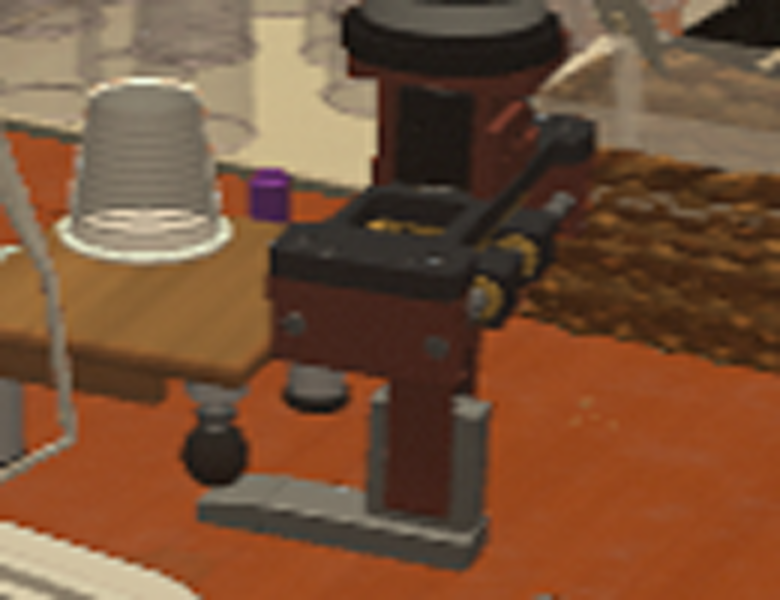

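{"name": "servo_tool", "arguments": {"motion": [1,0,0,-0.6,0,0,0,1,0,4,-0.6,0,0,0,1,0,6,-0.6,0,0,0,1,0,6,-0.6,0,0,0]}}

```text
time: 7.55
tcp_pos: [0.5276, 0.0015, 0.0208]
ee_rot: [2.031, 2.397, 0.001]
force: [-0.7, 0.2, -1.0]
finger_gap: 0.0161
```

{"name": "servo_tool", "arguments": {"motion": [1,0,4,0,0,0,0,1,0,6,0,0,0,0,1,0,6,0,0,0,0]}}

```text
time: 7.8
tcp_pos: [0.5319, 0.0022, 0.0206]
ee_rot: [-2.03, -2.396, 0.003]
force: [-4.2, -1.1, 0.4]
finger_gap: 0.0162
```

{"name": "servo_tool", "arguments": {"motion": [1,0,2,0,0,0,0,1,0,4,0,0,0,0,1,0,4,0,0,0,0]}}

```text
time: 8.05
tcp_pos: [0.5351, 0.0026, 0.0207]
ee_rot: [-2.03, -2.396, 0.005]
force: [-6.4, -1.5, 0.8]
finger_gap: 0.016
```

```bash
python3 - <<'E'
from h import *
rel([[.5616,.0071,.021,99.5]])
c=vision.camera("side"); crop(c["color"],290,170,420,270,6,"s6.png")
E
```

```text
t 8.05 tcp [0.5351 0.0026 0.0207] psi 99.5 F [-6.42 -1.53  0.78] gap 0.0160
[0.5616, 0.0071, 0.021, 99.5] -> [ 0.  26.9 -0.4] [-0.2  0.  -0. ] q7 1.08
```

View pics/s6.png

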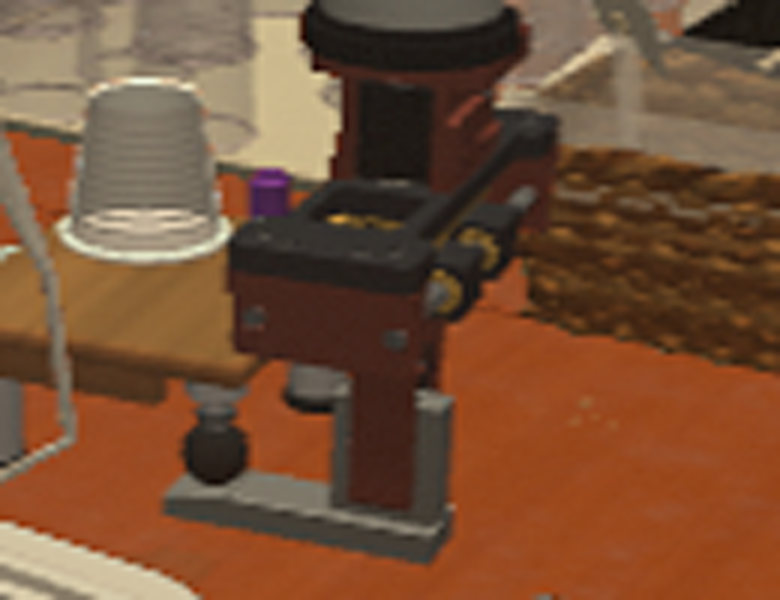

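{"name": "servo_tool", "arguments": {"motion": [1,0,3,0,0,0,0,1,0,6,0,0,0,0,1,0,6,0,0,0,0]}}

```text
time: 8.35
tcp_pos: [0.5407, 0.0035, 0.0207]
ee_rot: [-2.029, -2.396, 0.006]
force: [-8.0, -1.1, 2.7]
finger_gap: 0.016
```

{"name": "servo_tool", "arguments": {"motion": [1,0,3,0,0,0,0,1,0,6,0,0,0,0,1,0,6,0,0,0,0]}}

```text
time: 8.6
tcp_pos: [0.5471, 0.0046, 0.0206]
ee_rot: [-2.03, -2.396, 0.004]
force: [-2.2, 0.0, -3.9]
finger_gap: 0.0158
```

{"name": "servo_tool", "arguments": {"motion": [1,0,4,0,0,0,0,1,0,8,0,0,0,0,1,0,8,0,0,0,0]}}

```text
time: 8.85
tcp_pos: [0.5558, 0.0061, 0.0206]
ee_rot: [-2.03, -2.396, 0.003]
force: [-3.3, -1.9, 2.0]
finger_gap: 0.016
```

{"name": "servo_tool", "arguments": {"motion": [1,0,4,0,0,0,0,1,0,7,0,0,0,0,1,0,7,0,0,0,0,1,0,7,0,0,0,0]}}

```text
time: 9.18
tcp_pos: [0.5629, 0.0073, 0.0207]
ee_rot: [-2.031, -2.396, 0.001]
force: [-4.0, -1.4, -2.6]
finger_gap: 0.0161
```

```bash
python3 - <<'E'
from h import *
rel([[.5616,.0071,.021,99.5]])
c=vision.camera("side"); crop(c["color"],290,170,420,270,6,"s7.png")
E
```

```text
t 9.18 tcp [0.5629 0.0073 0.0207] psi 99.5 F [-3.98 -1.44 -2.56] gap 0.0161
[0.5616, 0.0071, 0.021, 99.5] -> [ 0.  -1.4 -0.3] [-0.1  0.  -0. ] q7 1.09
```

View pics/s7.png

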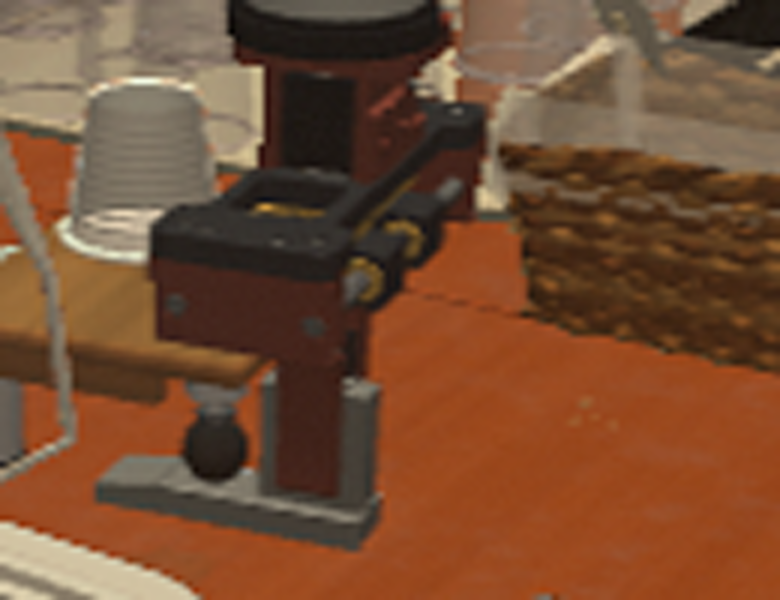

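{"name": "servo_tool", "arguments": {"motion": [1,0,0,0.4,0,0,0,0.5,0,0,0.4,0,0,0,-0.1,0,0,0.4,0,0,0,-0.1,0,0,0.4,0,0,0,-0.1,0,0,0.4,0,0,0,-0.1,0,0,0.4,0,0,0]}}

```text
time: 9.73
tcp_pos: [0.5639, 0.0077, 0.0208]
ee_rot: [2.03, 2.397, 0.001]
force: [-0.2, 0.1, 0.6]
finger_gap: 0.0449
```

```bash
python3 - <<'E'
from h import *
rel([[.5616,.0071,.021,99.5]])
c=vision.camera("side"); crop(c["color"],290,170,420,270,6,"s8.png")
E
```

```text
t 9.73 tcp [0.5639 0.0077 0.0208] psi 99.5 F [-0.21  0.05  0.57] gap 0.0449
[0.5616, 0.0071, 0.021, 99.5] -> [-0.2 -2.3 -0.2] [ 0.1 -0.  -0. ] q7 1.09
```

View pics/s8.png

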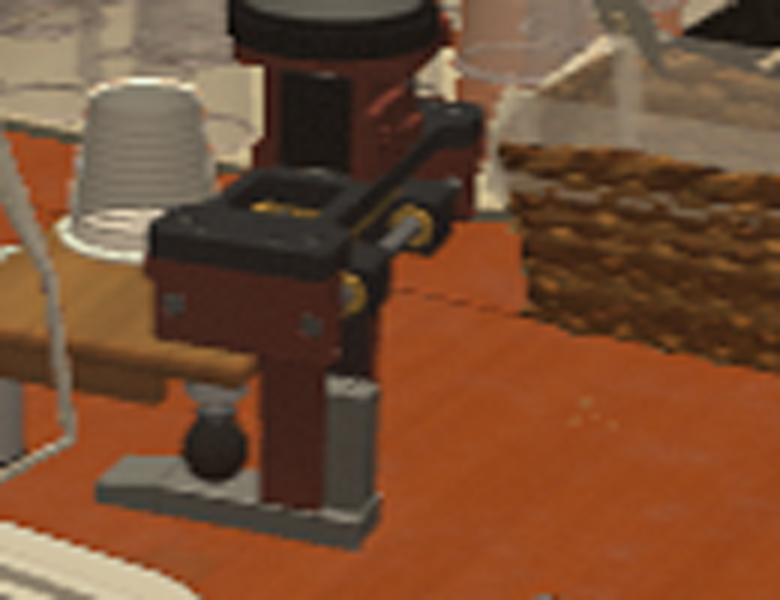

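{"name": "servo_tool", "arguments": {"motion": [-0.1,0,-1,-15,0,0,0,-0.1,0,-1,-45,0,0,0,-0.1,0,-1,-80,0,0,0,-0.1,0,-5,-110,0,0,0,-0.1,0,-30,-130,0,0,0,-0.1,0,-60,-150,0,0,0,-0.1,0,-80,-160,0,0,0,-0.1,0,-80,-160,0,0,0]}}

```text
time: 10.45
tcp_pos: [0.4822, -0.0059, 0.1833]
ee_rot: [2.028, 2.395, -0.002]
force: [0.2, 0.5, -0.8]
finger_gap: 0.0485
```

{"name": "servo_tool", "arguments": {"motion": [-0.1,80,-30,0,0,0,0,-0.1,110,-30,0,0,0,0,-0.1,110,-30,0,0,0,0,-0.1,110,-30,0,0,0,0,-0.1,110,-30,0,0,0,0]}}

```text
time: 10.87
tcp_pos: [0.4366, 0.0995, 0.1814]
ee_rot: [2.025, 2.4, 0.001]
force: [0.5, -0.7, 0.4]
finger_gap: 0.0481
```

```bash
python3 - <<'E'
from h import *
rel([])
for n in("wrist","side","top"):
  c=vision.camera(n); cv2.imwrite(f"pics/{n}9.png",c["color"])
  if n=="side":
    crop(c["color"],270,170,400,270,6,"s9.png"); a=cv2.imread("pics/side0.png"); crop(a,270,170,400,270,6,"s9a.png")
    for k in (a,c["color"]): print(cv2.cvtColor(k,cv2.COLOR_BGR2GRAY)[236:254,323:329])
  if n=="wrist": np.savez("w9",K=c["camera_matrix"],r=c["rvec"],t=c["tvec"])
  if n=="top": crop(c["color"],210,170,420,330,3.8,"t9.png")
E
```

```text
t 10.87 tcp [0.4366 0.0995 0.1814] psi 99.7 F [ 0.52 -0.68  0.39] gap 0.0481
[[92 94 96 95 93 94]
 [79 79 89 86 75 78]
 [67 83 93 92 83 71]
 [44 55 57 59 52 45]
 [46 52 57 56 53 63]
 [42 65 86 81 60 40]
 [39 40 45 42 40 39]
 [39 40 40 39 42 40]
 [39 40 39 40 36 38]
 [37 40 39 37 39 36]
 [35 36 36 36 33 34]
 [32 35 34 31 33 33]
 [30 31 31 31 33 30]
 [29 29 29 29 29 28]
 [44 24 26 26 24 38]
 [96 89 76 75 82 92]
 [94 94 93 91 92 90]
 [92 91 92 91 91 88]]
[[ 96  97  99  99  97  96]
 [ 81  81  91  89  77  78]
 [ 71  84  97  96  87  74]
 [ 47  57  60  60  54  49]
 [ 40  44  54  58  44  47]
 [ 41  43  43  44  40  42]
 [ 40  42  42  43  42  43]
 [ 41  41  41  40  40  40]
 [ 40  38  39  38  39  39]
 [ 37  37  38  37  37  38]
 [ 33  34  35  35  35  34]
 [ 32  33  33  34  32  32]
 [ 26  30  29  32  31  24]
 [ 37  25  27  25  24  43]
 [114  85  66  65  92 123]
 [124 125 123 123 121 121]
 [ 88 113 132 135 127 123]
 [ 65  67  63  54  64  84]]
```

View pics/s9.png

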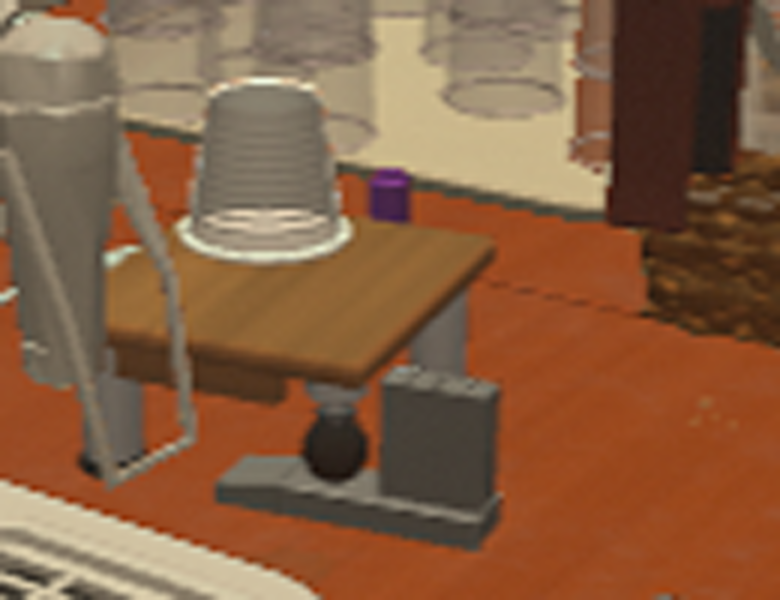

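View pics/wrist9.png

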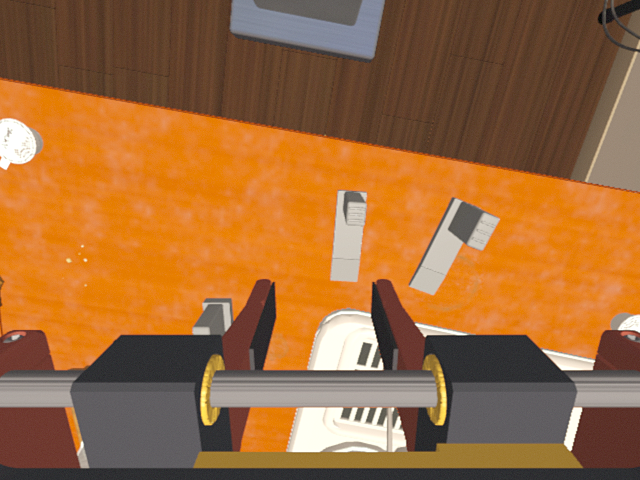

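View pics/t9.png

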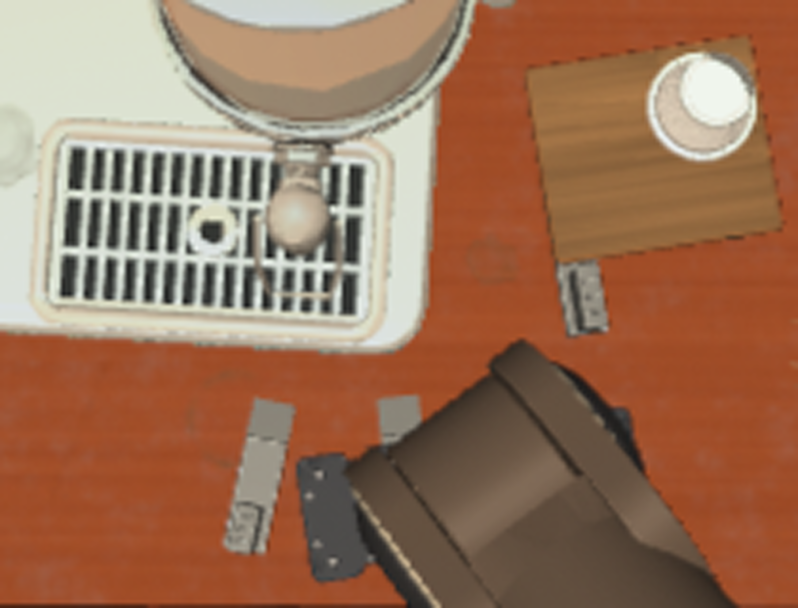

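```bash
python3 -c "
from rig import sign_off; print(sign_off())"
```

```text
the job is handed in; nothing more can be done
None
```

The **thick (12 mm) blade** fits. I left it lying flat, with the sprung foot on the flat part about 19 mm past the ramp edge. The job is handed in, at about 11 s on the clock.

- **How I chose it:** The side view put the gap at about 10–11.5 mm, so I tried the thick blade first.
- **Feel:** The nose met no contact force until about 7–14 mm of its ramp was under the foot. It then took about 8 N on the ramp and a steady 2–4 N drag on the flat part, with no jam.
- **Gap agreement:** The contact point gives a gap of about 9.2–10.1 mm, and the ball rose roughly 2 mm, which fits that. This is a little below the first visual estimate, but both say the middle blade (9 mm) would be loose.
- **Not tested:** I did not try the thin or middle blade under the foot; that they would be loose is inferred from the gap.
- **Final pictures:** The thick blade lies flat with the ball clear of both ramp and grip block. The thin and middle blades lie flat where they started. The cup looks unmoved, and the arm was never near the creamer pods, though I did not measure them again. The gripper was open and about 0.18 m above the worktop.

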